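Change over the heel-sample trays

ROBOT

A 6-joint arm with a two-finger parallel gripper is mounted at the origin on the work surface. World frame = base frame: x ahead of the robot, y to its left, z up, the work surface at z = 0. Lengths are in m, angles in degrees, forces in N, time in s.
With the tool pointing down it reaches from about 0.3 to 0.75 m from the base axis. Payload 8.5 kg.
Tool frame: the origin (TCP) lies at the very end of the fingers, on their centre line; the grasp point (between the pads) lies 19 mm behind it (env.grip_depth is the z of the grasp point in the tool frame, in m); z points along the fingers, y is the direction in which the jaws open and shut (so a half turn about z gives the same grasp; the last joint's range is limited). The gripper opens to 85 mm and grips with 20 to 120 N. Pads are 22 mm wide; open, the fingers measure 114 mm over their backs; the gripper's body (76 mm by 85 mm) begins 54 mm behind the grasp point. The pads swing forward as they close: fully open they stand 13 mm farther back than shut.
Start: joints at [54.758, 21.807, 74.336, -0, 83.858, -12.336], TCP at [0.214, 0.507, 0.231] pointing down, gripper open.
Joint ranges: [-178.18, 178.18], [-50.72, 133.34], [12.68, 142.11], [-81.47, 261.47], [9.98, 163.14], [-165.26, 165.26]. Speed limits (degrees/s): [136.94, 136.94, 180, 180, 180, 180].

INTERFACE

Orientations are given as a 3x3 rotation matrix whose columns are the frame's x, y, z axes.
In Python, from rig import env gives the robot as it stands.
- The arm moves only by the tool apply_moves, never from a script. Its argument "plan" is a list of rows, each an object of numbers: "tx", "ty", "tz": the shift along the world's x, y, z in mm; "rx", "ry", "rz": the turn, a rotation vector about the world's x, y, z in rad; "jaw": the opening, from -1 (shut) to 1 (fully open). A call has 1 to 12 rows; each row is the pose to reach, as a shift and turn from the pose measured when the call began; what a row does not reach only later rows make up. A row lasts 1/10 s, in which the tool goes at most 50 mm and 8.59 degrees, less where a joint would pass 70% of its speed; a pose out of reach is approached as far as the arm can. A call with a gripper value outside its range is refused whole. The fingers move at their own pace and stop on an object; "grip_force" is the grip in N (left out, the last holds). Time passes only in rows, so rows that repeat a pose let the fingers close. It gives the time, the measured TCP pose, the force and the opening at its end, in the units of the state.
- env.observe(): the state, without advancing time (a new reading comes with each control period).
- env.get_image(name): name is "side" or "top"; returns a dict with "image" (480x640x3 uint8, red, green, blue), "intrinsics" (3x3 intrinsics, pixels), "k1" (the pictures are not rectified: a ray, as slopes to the right and down, at radius r is drawn at 1 + k1 r^2 times it, then the intrinsics apply), "world_from_camera" (4x4, takes a point from camera to world coordinates). Camera axes: x right, y up, looking along -z (the intrinsics and any distortion apply to the point x, -y, -z); pixel columns grow to the right and rows downward; lengths in m; the calibration is good to about 2 mm. A picture is of the moment at which its call begins. There is no depth.
- env.close_job(): hands the job in, once; it reports no verdict.
The state is a dict: "time_s": time; "q": joint angles; "qvel": joint speeds; "joint_efforts": joint torques, N m; "position": TCP position; "tool_rot": TCP orientation; "ft_force": force on the tool from outside, world axes, zero at the start; "wrist_torque": the same for the moment, N m; "grip_width": finger opening in m.
Only numpy, scipy, OpenCV 4.12 (cv2) and the standard library are available. Lean on these libraries where they do the work, as an engineer would, in place of code of your own. Each camera call takes 0.05 s, during which the arm holds its last target.

TASK

Three colour-coded trays of shoe-heel samples slide in sleeves on the green cutting mat, and the pink one has been left standing out. First push the pink tray fully home, then hook a fingertip behind the lip of the yellow tray and draw it fully out to its stop. Leave the blue tray shut and everything else lying on the table where it is, and finish clear of everything.

Things in the scene. Friction and masses are not known exactly. Their poses are not given: they have to be found in the camera images.
- pink_tray (a joint): pink sliding sample tray: 0 = fully home, its upright panel flush with the sleeve's front edge; 0.10 m = fully out to its stop, towards the robot. Rail friction about 1.5 N, no spring, stays where left. Behind the panel small shoe heels are fixed on its floor. Starts 55 to 90 mm out.
- pink_lip (a point): pink tray's lip, mid-length, inner face, top edge, 45 mm above the table; moves with the tray. Axes: -x draws out, +x home, y along the lip, z up. Lip: x -8 to 0, y -43 to 43 mm. Empty finger well behind it: x 0 to 60 mm, 80 mm wide, floor 13 mm above the table, side walls to 29 mm; ends at the tray's panel (x 60 mm, 59 mm above the table). The well never enters the sleeve.
- yellow_tray (a joint): bright yellow sliding sample tray: 0 = fully home, its upright panel flush with the sleeve's front edge; 0.10 m = fully out to its stop, towards the robot. Rail friction about 1.5 N, no spring, stays where left. Behind the panel small shoe heels are fixed on its floor. Starts 0 to 20 mm out.
- yellow_lip (a point): yellow tray's lip, mid-length, inner face, top edge, 45 mm above the table; moves with the tray. Axes: -x draws out, +x home, y along the lip, z up. Lip: x -8 to 0, y -43 to 43 mm. Empty finger well behind it: x 0 to 60 mm, 80 mm wide, floor 13 mm above the table, side walls to 29 mm; ends at the tray's panel (x 60 mm, 59 mm above the table). The well never enters the sleeve.
- blue_tray (a joint): dark blue sliding sample tray: 0 = fully home, its upright panel flush with the sleeve's front edge; 0.10 m = fully out to its stop, towards the robot. Rail friction about 1.5 N, no spring, stays where left. Behind the panel small shoe heels are fixed on its floor. Starts 0 to 10 mm out; leave it alone.
- blue_lip (a point): blue tray's lip, mid-length, inner face, top edge, 45 mm above the table; moves with the tray. Axes: -x draws out, +x home, y along the lip, z up. Lip: x -8 to 0, y -43 to 43 mm. Empty finger well behind it: x 0 to 60 mm, 80 mm wide, floor 13 mm above the table, side walls to 29 mm; ends at the tray's panel (x 60 mm, 59 mm above the table). The well never enters the sleeve.
- pink_sleeve: fixed white sleeve of the pink tray, clear top, 100 mm wide, 180 mm long (x), top 65 mm above the table; origin under its centre, open front at x = -90 mm, axes parallel to the lip's. The three stand side by side, 135 mm between centres, in any order, facing alike.
- yellow_sleeve: fixed white sleeve of the yellow tray, clear top, 100 mm wide, 180 mm long (x), top 65 mm above the table; origin under its centre, open front at x = -90 mm, axes parallel to the lip's. The three stand side by side, 135 mm between centres, in any order, facing alike.
- blue_sleeve: fixed white sleeve of the blue tray, clear top, 100 mm wide, 180 mm long (x), top 65 mm above the table; origin under its centre, open front at x = -90 mm, axes parallel to the lip's. The three stand side by side, 135 mm between centres, in any order, facing alike.
- ink_jar: small closed jar with black cap, 40 mm across, 50 mm tall, loose, standing on the mat in front of the blue tray; origin at the centre of its underside. Leave alone.
- awl: awl with a wooden handle, about 200 mm long, loose, lying on the mat beside the sleeves, along its x (handle to -x); origin under its middle. Leave alone.
- pencil: red pencil with a green end, 155 x 8 x 8 mm, loose, lying on the mat along its x; origin under its middle. Leave alone.
- tape: roll of cream tape, 68 mm across, 18 mm high, loose, lying on the mat; origin at the centre of its underside. Leave alone.
- heel_block: wooden shoe heel, 55 mm tall, 42 mm across at its top, loose, standing on the mat; origin at the centre of its underside. Leave alone.

How it is judged:
By the outcome, as a careful person would: the job done as asked, in the order asked, and still so for the second after the job is handed in, with the robot touching nothing.
It also fails if it takes over 45 s, if anything falls off the work surface, if the arm or the gripper's body presses on something with over 40 N, if the wrist force passes 120 N, or if a joint passes its speed limit or range.

## Working session

There is one attempt and no reset: what is moved stays moved. The work goes in short steps, Python scripts to look and compute and a tool call to move; the robot and the scene stay as the last step left them, time stands still between calls to the robot, and variables do not carry over. Pictures are saved under pics/ and viewed, and the job is handed in when it is done.

Besides the shell and the picture viewer there is one more tool, called as name(argument=value, ...), one argument or row to a line, values as JSON. apply_moves: Moves the arm, as the interface text tells. Its arguments: {"type":"object","properties":{"plan":{"type":"array","items":{"type":"object","properties":{"tx":{"type":"number"},"ty":{"type":"number"},"tz":{"type":"number"},"rx":{"type":"number"},"ry":{"type":"number"},"rz":{"type":"number"},"jaw":{"type":"number"}}}},"grip_force":{"type":"number"}},"required":["plan"]}

```bash
ls; mkdir -p pics; python3 - <<'E'
from rig import env
import cv2
o=env.observe(); print(o['time_s'],o['position'],o['tool_rot'],o['grip_width'],o['ft_force'])
for n in('top','side'):
    d=env.get_image(n); cv2.imwrite(f'pics/{n}0.png',d['image'][:,:,::-1]); print(d['intrinsics'],d['k1'],d['world_from_camera'])
E
```

```text
pics
0.0 [0.21391453 0.50637375 0.23070499] [[-9.21130817e-01  3.89252278e-01 -8.25457272e-04]
 [ 3.89253051e-01  9.21130040e-01 -1.22916051e-03]
 [ 2.81899962e-04 -1.45352939e-03 -9.99998904e-01]] 0.0856013217210583 [-1.14395437  0.28525476 -0.53416728]
[[487.98827409   0.         319.56924432]
 [  0.         487.98827409 241.0166276 ]
 [  0.           0.           1.        ]] -0.13650139032420894 [[-0.01128718  0.99190511 -0.12647865  0.47235595]
 [-0.99991907 -0.01193877 -0.00439487  0.0160987 ]
 [-0.00586929  0.12641881  0.99195959  0.98740944]
 [ 0.          0.          0.          1.        ]]
[[585.6949863    0.         316.76511983]
 [  0.         585.6949863  235.46739084]
 [  0.           0.           1.        ]] -0.14777965568907908 [[ 0.93947782  0.18482396 -0.28848143  0.35413295]
 [-0.34222004  0.46608492 -0.81587394 -0.74508154]
 [-0.01633621  0.8652196   0.50112691  0.51445146]
 [ 0.          0.          0.          1.        ]]
```

View pics/top0.png

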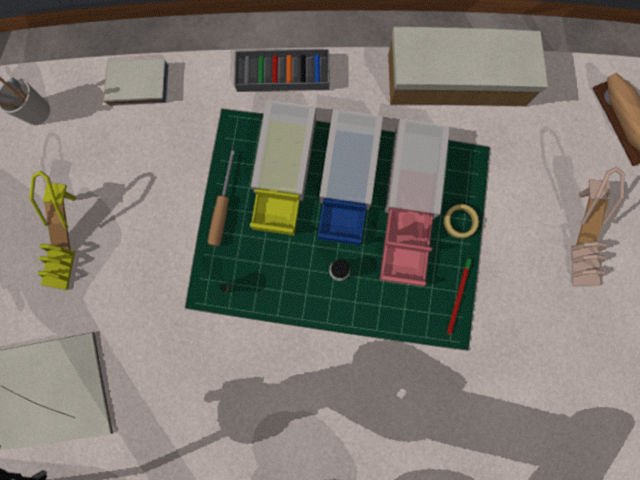

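View pics/side0.png

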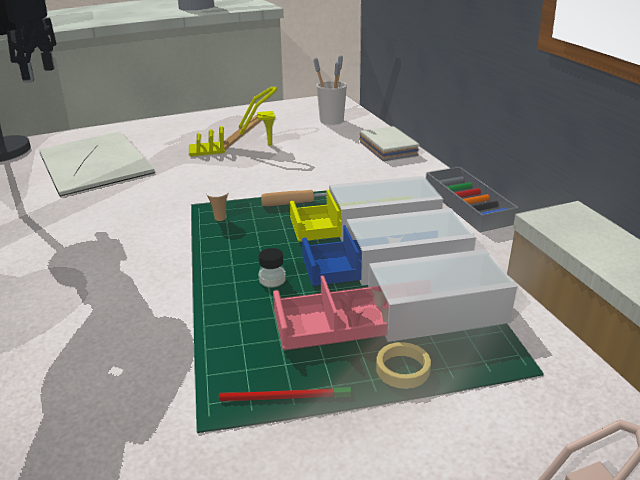

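The top view shows yellow (left, lip at about (273,232)), blue (middle, (342,240)) and pink (right, lip at about (404,282)). The jar is at (340,270) and the heel block near (227,287). Next I'll zoom in to measure.

```bash
cat > h.py <<'E'
import numpy as np, cv2
from rig import env
def cam(n): return env.get_image(n)
def ray(d,u,v):
    K=d['intrinsics'];p=np.array([(u-K[0,2])/K[0,0],(v-K[1,2])/K[1,1]]);s=p.copy()
    for _ in range(30): s=p/(1+d['k1']*(s@s))
    T=d['world_from_camera'];return T[:3,3],T[:3,:3]@np.array([s[0],-s[1],-1])
def at(d,u,v,z):
    o,r=ray(d,u,v);return o+r*(z-o[2])/r[2]
def proj(d,P):
    T=d['world_from_camera'];c=T[:3,:3].T@(np.asarray(P,float)-T[:3,3]);s=np.array([c[0],-c[1]])/-c[2]
    s=s*(1+d['k1']*(s@s));K=d['intrinsics'];return K[0,0]*s[0]+K[0,2],K[1,1]*s[1]+K[1,2]
E
python3 - <<'E'
import cv2
a=cv2.imread('pics/top0.png')[90:300,190:460]; cv2.imwrite('pics/topz.png',cv2.resize(a,(771,600),interpolation=cv2.INTER_CUBIC))
a=cv2.imread('pics/side0.png')[170:410,190:510]; cv2.imwrite('pics/sidez.png',cv2.resize(a,(800,600),interpolation=cv2.INTER_CUBIC))
E
```

```text
(no output)
```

View pics/topz.png

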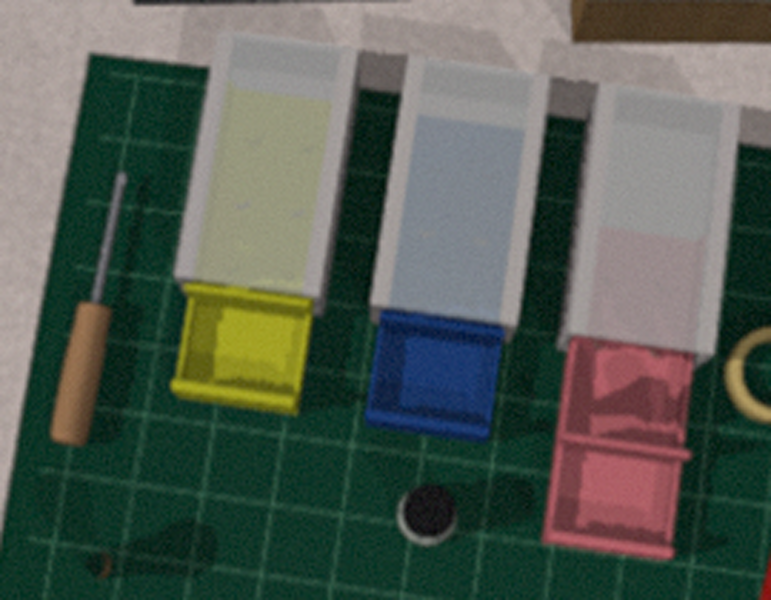

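View pics/sidez.png

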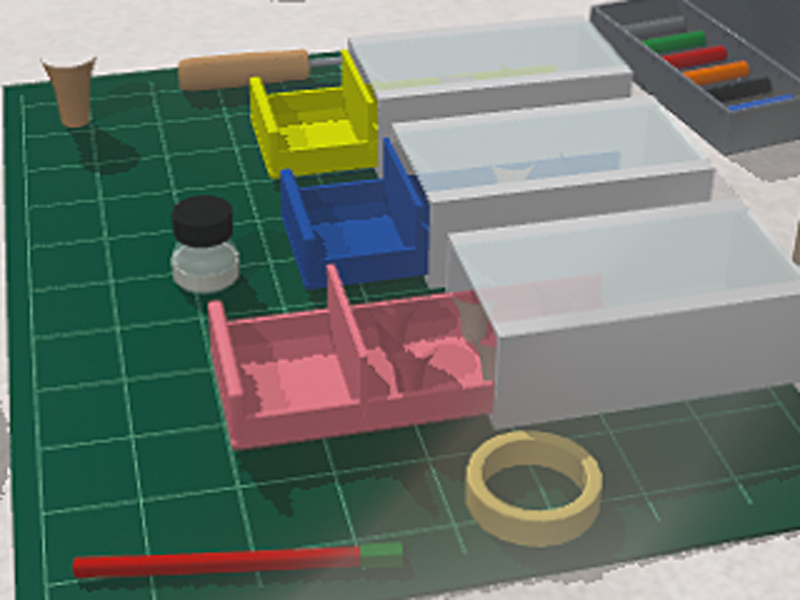

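Both zooms are clear. I'll turn the lip top edges (z = 45 mm), the panel tops (59 mm) and the sleeve front edges (65 mm) into positions.

```bash
python3 - <<'E'
from h import *
d=cam('top');e=cam('side')
f=lambda x,y:(190+x/2.857,90+y/2.857)
g=lambda x,y:(190+x/2.5,170+y/2.5)
P={'y lip inner L':(176,380,.045),'y lip inner R':(299,401,.045),'y panel L':(187,286,.059),'y panel R':(312,300,.059),
'y slv FL':(176,280,.065),'y slv FR':(320,300,.065),'y slv BL':(222,33,.065),'y slv BR':(358,50,.065),
'b lip L':(368,412,.045),'b lip R':(490,427,.045),'b slv FL':(373,306,.065),'b slv FR':(512,325,.065),'b slv BL':(412,55,.065),'b slv BR':(548,75,.065),
'p lip L':(546,538,.045),'p lip R':(673,548,.045),'p panel L':(559,436,.059),'p panel R':(690,455,.059),
'p slv FL':(562,342,.065),'p slv FR':(710,355,.065),'p slv BL':(603,85,.065),'p slv BR':(740,107,.065),
'jar top':(428,510,.05),'heel':(100,560,.055),'awl end':(70,442,.012),'awl tip':(122,175,.005)}
for k,(x,y,z) in P.items():
    w=at(d,*f(x,y),z);print(k,np.round(w*1000,1))
print('side')
for k,(x,y,z) in {'y lip near top':(268,128,.045),'y lip far top':(254,82,.045),'p lip near top':(232,385,.045),'p lip far':(214,306,.045),'p panel near':(362,368,.059),'p panel far':(331,267,.059),'heel top':(70,63,.055),'heel base':(76,122,.003),'p slv near FL':(495,335,.065),'p slv far FL':(450,235,.065),'y slv near':(381,92,.065),'y slv far':(350,40,.065),'jar':(203,210,.05)}.items():
    print(k,np.round(at(e,*g(x,y),z)*1000,1))
E
```

```text
y lip inner L [629.8 153.3  45. ]
y lip inner R [614.1  68.7  45. ]
y panel L [692.5 144.3  59. ]
y panel R [681.4  58.8  59. ]
y slv FL [695.4 151.   65. ]
y slv FR [680.   53.1  65. ]
y slv BL [873.2 121.   65. ]
y slv BR [858.7  25.7  65. ]
b lip L [605.9  21.6  45. ]
b lip R [594.6 -61.5  45. ]
b slv FL [675.4  17.3  65. ]
b slv FR [661.2 -76.3  65. ]
b slv BL [854.5 -12.   65. ]
b slv BR [ 839.  -106.6   65. ]
p lip L [518.4 -97.8  45. ]
p lip R [ 510.3 -184.3   45. ]
p panel L [ 586.1 -106.7   59. ]
p panel R [ 572.1 -195.1   59. ]
p slv FL [ 649.2 -109.8   65. ]
p slv FR [ 639.3 -210.3   65. ]
p slv BL [ 831.5 -144.9   65. ]
p slv BR [ 815.4 -240.9   65. ]
jar top [538.1 -18.1  50. ]
heel [506.4 202.6  55. ]
awl end [591.7 233.6  12. ]
awl tip [789.8 200.7   5. ]
side
y lip near top [610.2  76.   45. ]
y lip far top [622.4 144.3  45. ]
p lip near top [ 507.1 -176.3   45. ]
p lip far [ 518.3 -106.6   45. ]
p panel near [ 567.4 -203.8   59. ]
p panel far [ 584.5 -113.7   59. ]
heel top [502.9 204.1  55. ]
heel base [503.7 211.2   3. ]
p slv near FL [ 637.7 -210.5   65. ]
p slv far FL [ 655.2 -116.5   65. ]
y slv near [685.4  60.7  65. ]
y slv far [695.5 144.2  65. ]
jar [538.6 -15.9  50. ]
```

Sizes check out: 135 mm pitch, about 100 mm sleeve width and 180 mm length. The tray yaw is about -9.2°, with ux=(0.987,-0.160). Pink's lip centre is at about (514,-141) and yellow's at about (620,110). I'll shut the jaws and move to a point in front of pink.

apply_moves(
  plan=[
    {"tx": 20,"ty": -48,"rz": 0.08,"jaw": -1},
    {"tx": 256,"ty": -640,"rz": 0.24,"jaw": -1},
    {"tx": 256,"ty": -640,"rz": 0.24,"jaw": -1},
    {"tx": 256,"ty": -640,"rz": 0.24,"jaw": -1},
    {"tx": 256,"ty": -640,"rz": 0.24,"jaw": -1},
    {"tx": 256,"ty": -640,"rz": 0.24,"jaw": -1},
    {"tx": 256,"ty": -640,"rz": 0.24,"jaw": -1},
    {"tx": 256,"ty": -640,"rz": 0.24,"jaw": -1},
    {"tx": 256,"ty": -640,"rz": 0.24,"jaw": -1},
    {"tx": 256,"ty": -640,"rz": 0.24,"jaw": -1},
    {"tx": 256,"ty": -640,"rz": 0.24,"jaw": -1},
    {"tx": 256,"ty": -640,"rz": 0.24,"jaw": -1},
  ],
  grip_force=40,
)

```text
validation failed for argument at $.pl...
```

apply_moves(
  plan=[
    {"tx": 20,"ty": -48,"tz": 0,"rx": 0,"ry": 0,"rz": 0.08,"jaw": -1},
  ],
  grip_force=40,
)

```text
time_s: 0.3
position: [0.2323, 0.4624, 0.2302]
tool_rot: [[-0.951, 0.309, -0.001], [0.309, 0.951, 0.0], [0.001, -0.0, -1.0]]
ft_force: [1.9, -0.3, 1.4]
grip_width: 0.0734
```

That row ran, so all the keys may be required. I'll retry the full move with every key.

apply_moves(
  plan=[
    {"tx": 238,"ty": -596,"tz": 0,"rx": 0,"ry": 0,"rz": 0.154,"jaw": -1},
    {"tx": 238,"ty": -596,"tz": 0,"rx": 0,"ry": 0,"rz": 0.154,"jaw": -1},
    {"tx": 238,"ty": -596,"tz": 0,"rx": 0,"ry": 0,"rz": 0.154,"jaw": -1},
    {"tx": 238,"ty": -596,"tz": 0,"rx": 0,"ry": 0,"rz": 0.154,"jaw": -1},
    {"tx": 238,"ty": -596,"tz": 0,"rx": 0,"ry": 0,"rz": 0.154,"jaw": -1},
    {"tx": 238,"ty": -596,"tz": 0,"rx": 0,"ry": 0,"rz": 0.154,"jaw": -1},
    {"tx": 238,"ty": -596,"tz": 0,"rx": 0,"ry": 0,"rz": 0.154,"jaw": -1},
    {"tx": 238,"ty": -596,"tz": 0,"rx": 0,"ry": 0,"rz": 0.154,"jaw": -1},
    {"tx": 238,"ty": -596,"tz": 0,"rx": 0,"ry": 0,"rz": 0.154,"jaw": -1},
    {"tx": 238,"ty": -596,"tz": 0,"rx": 0,"ry": 0,"rz": 0.154,"jaw": -1},
    {"tx": 238,"ty": -596,"tz": 0,"rx": 0,"ry": 0,"rz": 0.154,"jaw": -1},
    {"tx": 238,"ty": -596,"tz": 0,"rx": 0,"ry": 0,"rz": 0.154,"jaw": -1},
  ],
)

```text
time_s: 1.5
position: [0.4542, -0.0947, 0.2303]
tool_rot: [[-0.987, 0.161, -0.001], [0.161, 0.987, 0.0], [0.001, -0.0, -1.0]]
ft_force: [0.4, 1.3, 0.3]
grip_width: -0.0002
```

apply_moves(
  plan=[
    {"tx": 16,"ty": -39,"tz": 0,"rx": 0,"ry": 0,"rz": 0,"jaw": -1},
    {"tx": 16,"ty": -39,"tz": -100,"rx": 0,"ry": 0,"rz": 0,"jaw": -1},
    {"tx": 16,"ty": -39,"tz": -200,"rx": 0,"ry": 0,"rz": 0,"jaw": -1},
    {"tx": 16,"ty": -39,"tz": -200,"rx": 0,"ry": 0,"rz": 0,"jaw": -1},
    {"tx": 16,"ty": -39,"tz": -200,"rx": 0,"ry": 0,"rz": 0,"jaw": -1},
    {"tx": 16,"ty": -39,"tz": -200,"rx": 0,"ry": 0,"rz": 0,"jaw": -1},
  ],
)

```text
time_s: 2.1
position: [0.4673, -0.1322, 0.0256]
tool_rot: [[-0.987, 0.161, -0.011], [0.161, 0.987, 0.006], [0.012, 0.004, -1.0]]
ft_force: [0.7, 0.1, 1.6]
grip_width: -0.0001
```

```bash
python3 - <<'E'
from h import *
cv2.imwrite('pics/t1.png',cv2.resize(cam('top')['image'][90:300,190:460,::-1],(771,600),interpolation=2))
cv2.imwrite('pics/s1.png',cam('side')['image'][:,:,::-1])
E
```

```text
(no output)
```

View pics/s1.png

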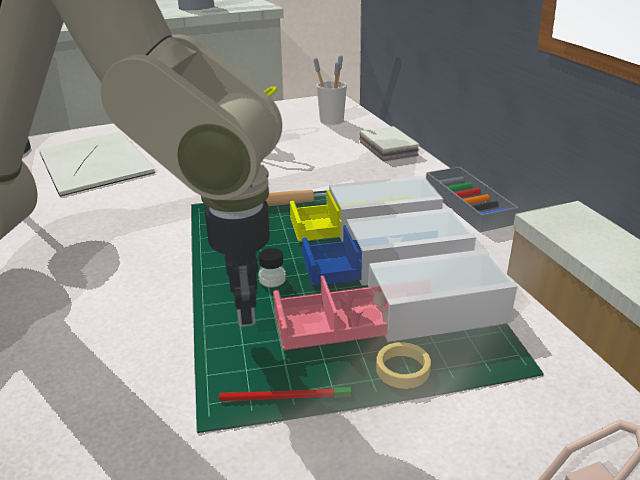

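The fingertips at about (247,320) stand in front of the pink lip, clear of the jar. Now I'll push along ux.

apply_moves(
  plan=[
    {"tx": 10,"ty": -2,"tz": 4,"rx": 0,"ry": 0,"rz": 0,"jaw": -1},
    {"tx": 20,"ty": -3,"tz": 4,"rx": 0,"ry": 0,"rz": 0,"jaw": -1},
    {"tx": 28,"ty": -5,"tz": 4,"rx": 0,"ry": 0,"rz": 0,"jaw": -1},
    {"tx": 36,"ty": -6,"tz": 4,"rx": 0,"ry": 0,"rz": 0,"jaw": -1},
    {"tx": 44,"ty": -7,"tz": 4,"rx": 0,"ry": 0,"rz": 0,"jaw": -1},
    {"tx": 52,"ty": -8,"tz": 4,"rx": 0,"ry": 0,"rz": 0,"jaw": -1},
    {"tx": 60,"ty": -10,"tz": 4,"rx": 0,"ry": 0,"rz": 0,"jaw": -1},
    {"tx": 68,"ty": -11,"tz": 4,"rx": 0,"ry": 0,"rz": 0,"jaw": -1},
    {"tx": 76,"ty": -12,"tz": 4,"rx": 0,"ry": 0,"rz": 0,"jaw": -1},
    {"tx": 76,"ty": -12,"tz": 4,"rx": 0,"ry": 0,"rz": 0,"jaw": -1},
  ],
)

```text
time_s: 3.2
position: [0.5477, -0.1461, 0.035]
tool_rot: [[-0.987, 0.16, 0.0], [0.16, 0.987, -0.0], [-0.0, -0.0, -1.0]]
ft_force: [0.4, -0.9, -0.2]
grip_width: 0.0
```

```bash
python3 - <<'E'
from h import *
cv2.imwrite('pics/s2.png',cv2.resize(cam('side')['image'][170:410,190:510,::-1],(800,600),interpolation=2))
E
```

```text
(no output)
```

View pics/s2.png

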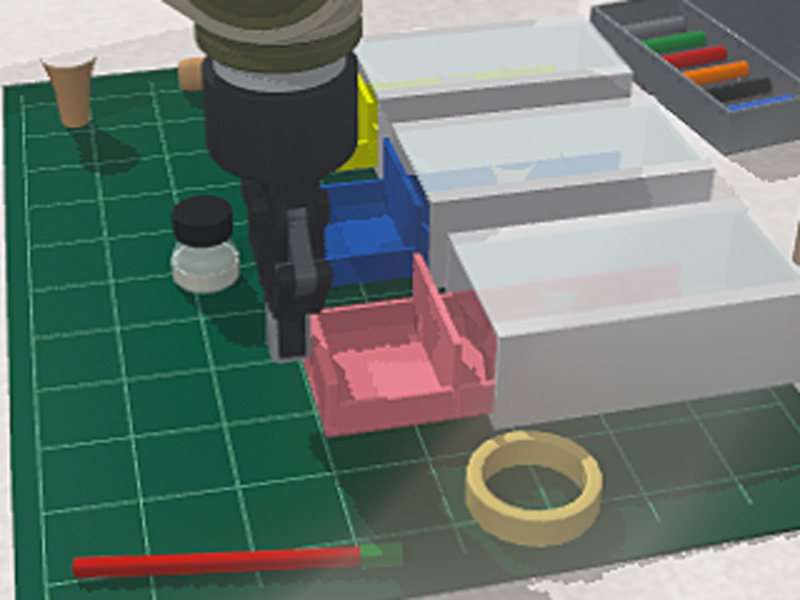

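The tray has moved in, with about 20 mm to go (panel at zoom x≈440 against the sleeve edge at ≈495). Next I'll creep.

apply_moves(
  plan=[
    {"tx": 5,"ty": -1,"tz": -3,"rx": 0,"ry": 0,"rz": 0,"jaw": -1},
    {"tx": 10,"ty": -2,"tz": -4,"rx": 0,"ry": 0,"rz": 0,"jaw": -1},
    {"tx": 15,"ty": -2,"tz": -4,"rx": 0,"ry": 0,"rz": 0,"jaw": -1},
    {"tx": 17,"ty": -3,"tz": -4,"rx": 0,"ry": 0,"rz": 0,"jaw": -1},
    {"tx": 17,"ty": -3,"tz": -4,"rx": 0,"ry": 0,"rz": 0,"jaw": -1},
  ],
)

```text
time_s: 3.75
position: [0.5646, -0.149, 0.0309]
tool_rot: [[-0.987, 0.16, 0.0], [0.16, 0.987, -0.0], [-0.0, 0.0, -1.0]]
ft_force: [-0.5, -0.2, 0.1]
grip_width: -0.0001
```

apply_moves(
  plan=[
    {"tx": 1,"ty": 0,"tz": 0,"rx": 0,"ry": 0,"rz": 0,"jaw": -1},
    {"tx": 2,"ty": 0,"tz": 0,"rx": 0,"ry": 0,"rz": 0,"jaw": -1},
    {"tx": 3,"ty": 0,"tz": 0,"rx": 0,"ry": 0,"rz": 0,"jaw": -1},
  ],
)

```text
time_s: 4.05
position: [0.5675, -0.1491, 0.031]
tool_rot: [[-0.987, 0.16, 0.0], [0.16, 0.987, -0.0], [-0.0, -0.0, -1.0]]
ft_force: [-1.3, -0.8, -0.2]
grip_width: -0.0004
```

```bash
python3 - <<'E'
from h import *
cv2.imwrite('pics/s3.png',cv2.resize(cam('side')['image'][170:410,190:510,::-1],(800,600),interpolation=2))
E
```

```text
(no output)
```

View pics/s3.png

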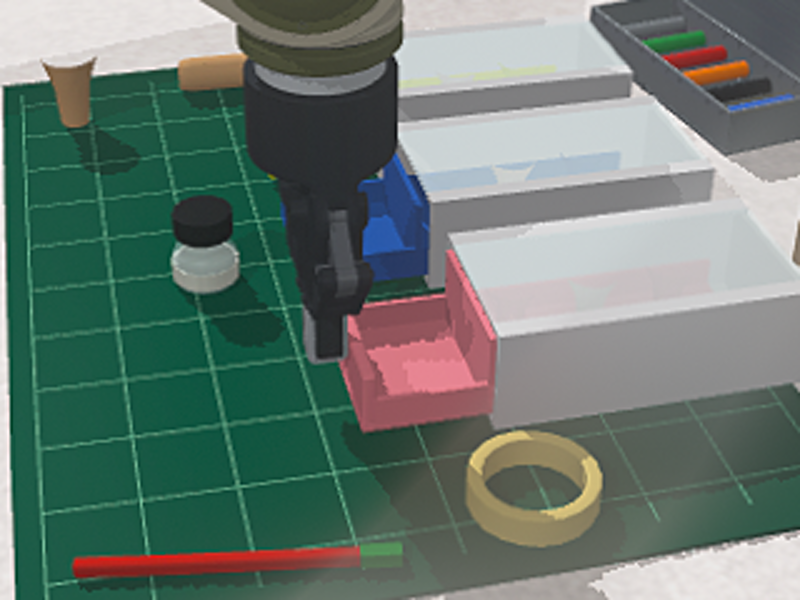

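Pink's panel is nearly at the sleeve front edge (≈495). I'll creep on in small steps and watch the force.

apply_moves(
  plan=[
    {"tx": 1,"ty": 0,"tz": 0,"rx": 0,"ry": 0,"rz": 0,"jaw": -1},
    {"tx": 2,"ty": 0,"tz": 0,"rx": 0,"ry": 0,"rz": 0,"jaw": -1},
    {"tx": 2,"ty": 0,"tz": 0,"rx": 0,"ry": 0,"rz": 0,"jaw": -1},
  ],
)

```text
time_s: 4.4
position: [0.5699, -0.1491, 0.031]
tool_rot: [[-0.987, 0.16, 0.001], [0.16, 0.987, -0.0], [-0.001, -0.0, -1.0]]
ft_force: [-0.2, 0.5, -0.3]
grip_width: 0.0002
```

apply_moves(
  plan=[
    {"tx": 1,"ty": 0,"tz": 0,"rx": 0,"ry": 0,"rz": 0,"jaw": -1},
    {"tx": 2,"ty": 0,"tz": 0,"rx": 0,"ry": 0,"rz": 0,"jaw": -1},
    {"tx": 2,"ty": 0,"tz": 0,"rx": 0,"ry": 0,"rz": 0,"jaw": -1},
  ],
)

```text
time_s: 4.7
position: [0.57, -0.149, 0.0309]
tool_rot: [[-0.987, 0.16, -0.004], [0.16, 0.987, 0.0], [0.004, -0.0, -1.0]]
ft_force: [-10.1, -1.6, 5.7]
grip_width: -0.0001
```

apply_moves(
  plan=[
    {"tx": 2,"ty": 0,"tz": 0,"rx": 0,"ry": 0,"rz": 0,"jaw": -1},
    {"tx": 3,"ty": 0,"tz": 0,"rx": 0,"ry": 0,"rz": 0,"jaw": -1},
  ],
)

```text
time_s: 4.9
position: [0.5701, -0.1489, 0.0309]
tool_rot: [[-0.987, 0.16, -0.012], [0.16, 0.987, 0.001], [0.012, -0.001, -1.0]]
ft_force: [-20.4, -3.2, 12.5]
grip_width: -0.0001
```

The hard stop is confirmed: the tool stays at x=570 mm while the force rises to 20 N. I'll back off, lift and look.

apply_moves(
  plan=[
    {"tx": -10,"ty": 2,"tz": 0,"rx": 0,"ry": -0.012,"rz": 0,"jaw": -1},
    {"tx": -25,"ty": 4,"tz": 0,"rx": 0,"ry": -0.012,"rz": 0,"jaw": -1},
    {"tx": -30,"ty": 5,"tz": 20,"rx": 0,"ry": -0.012,"rz": 0,"jaw": -1},
    {"tx": -30,"ty": 5,"tz": 60,"rx": 0,"ry": -0.012,"rz": 0,"jaw": -1},
    {"tx": -30,"ty": 5,"tz": 110,"rx": 0,"ry": -0.012,"rz": 0,"jaw": -1},
    {"tx": -10,"ty": 40,"tz": 130,"rx": 0,"ry": -0.012,"rz": 0,"jaw": -1},
    {"tx": 10,"ty": 90,"tz": 130,"rx": 0,"ry": -0.012,"rz": 0,"jaw": -1},
    {"tx": 30,"ty": 140,"tz": 130,"rx": 0,"ry": -0.012,"rz": 0,"jaw": -1},
    {"tx": 50,"ty": 190,"tz": 130,"rx": 0,"ry": -0.012,"rz": 0,"jaw": -1},
    {"tx": 78,"ty": 240,"tz": 130,"rx": 0,"ry": -0.012,"rz": 0,"jaw": -1},
    {"tx": 78,"ty": 256,"tz": 130,"rx": 0,"ry": -0.012,"rz": 0,"jaw": -1},
    {"tx": 78,"ty": 256,"tz": 130,"rx": 0,"ry": -0.012,"rz": 0,"jaw": -1},
  ],
)

```text
time_s: 6.1
position: [0.6487, 0.1116, 0.1605]
tool_rot: [[-0.988, 0.155, 0.001], [0.155, 0.988, 0.002], [-0.001, 0.003, -1.0]]
ft_force: [0.1, -0.4, -0.5]
grip_width: 0.0002
```

```bash
python3 - <<'E'
from h import *
cv2.imwrite('pics/s4.png',cv2.resize(cam('side')['image'][170:410,190:510,::-1],(800,600),interpolation=2))
cv2.imwrite('pics/t4.png',cv2.resize(cam('top')['image'][90:300,190:460,::-1],(771,600),interpolation=2))
E
```

```text
(no output)
```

View pics/s4.png

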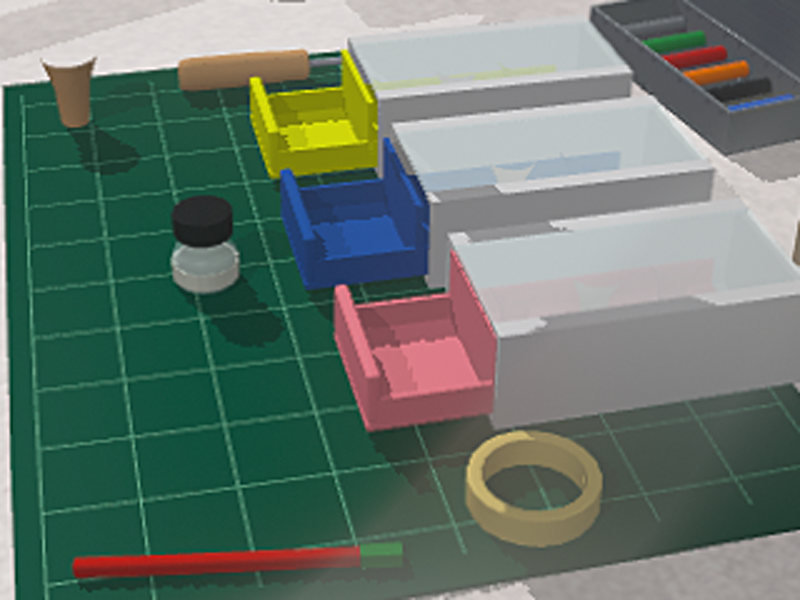

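View pics/t4.png

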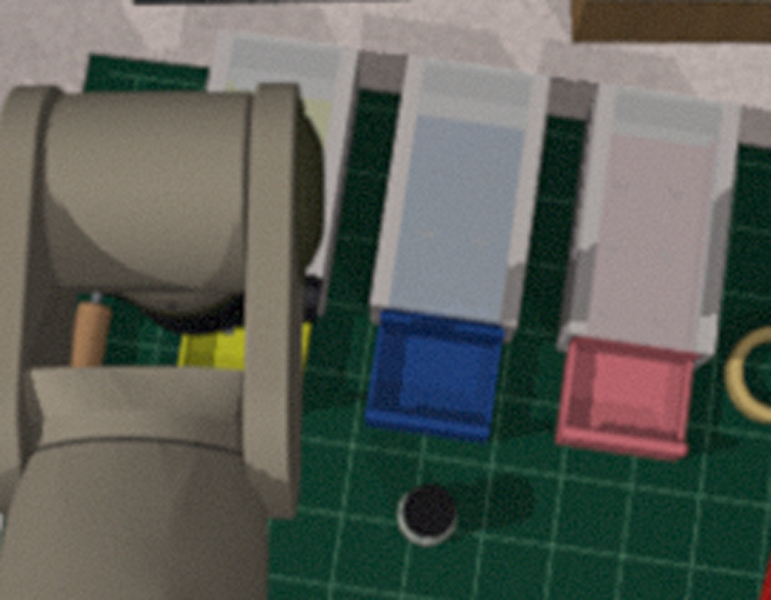

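Pink is home, its panel in line with the sleeve front (zoom x≈495 in the side view). Blue, the jar and the rest are unchanged. The yellow well centre is at about (648,107), so I'll descend into it.

apply_moves(
  plan=[
    {"tx": -1,"ty": -4,"tz": -40,"rx": 0,"ry": 0,"rz": 0.005,"jaw": -1},
    {"tx": -1,"ty": -4,"tz": -75,"rx": 0,"ry": 0,"rz": 0.005,"jaw": -1},
    {"tx": -1,"ty": -4,"tz": -85,"rx": 0,"ry": 0,"rz": 0.005,"jaw": -1},
    {"tx": -1,"ty": -4,"tz": -85,"rx": 0,"ry": 0,"rz": 0.005,"jaw": -1},
  ],
)

```text
time_s: 6.6
position: [0.6467, 0.1027, 0.075]
tool_rot: [[-0.988, 0.155, -0.002], [0.155, 0.988, 0.001], [0.002, 0.001, -1.0]]
ft_force: [0.5, -0.4, 1.5]
grip_width: 0.0001
```

```bash
python3 - <<'E'
from h import *
cv2.imwrite('pics/s5.png',cv2.resize(cam('side')['image'][120:300,250:490,::-1],(800,600),interpolation=2))
E
```

```text
(no output)
```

View pics/s5.png

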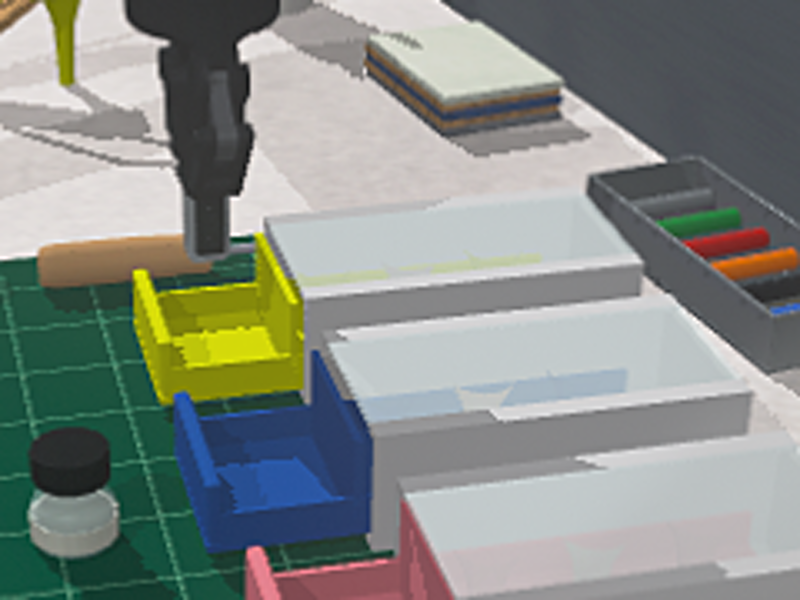

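```bash
python3 - <<'E'
from h import *
e=cam('side')
for P in [(.647,.104,.075),(.647,.104,.045),(.647,.104,.022),(.647,.104,.013)]:
    u,v=proj(e,P);print((u-250)/.3,(v-120)/.3)
E
```

```text
206.41120546540418 248.66276948474498
207.5884750353627 300.66193125509267
208.47026119562372 339.53052734889667
208.81045105801283 354.50786883248566
```

The target floor point projects to zoom (209,354), inside the yellow well and clear of the lip and panel. Descending.

apply_moves(
  plan=[
    {"tx": 1,"ty": 2,"tz": -20,"rx": 0,"ry": 0,"rz": 0.004,"jaw": -1},
    {"tx": 1,"ty": 2,"tz": -40,"rx": 0,"ry": 0,"rz": 0.004,"jaw": -1},
    {"tx": 1,"ty": 2,"tz": -50,"rx": 0,"ry": 0,"rz": 0.004,"jaw": -1},
    {"tx": 1,"ty": 2,"tz": -51,"rx": 0,"ry": 0,"rz": 0.004,"jaw": -1},
  ],
)

```text
time_s: 7.1
position: [0.6491, 0.1051, 0.0267]
tool_rot: [[-0.989, 0.15, 0.003], [0.15, 0.989, 0.001], [-0.003, 0.002, -1.0]]
ft_force: [-0.0, 0.6, 0.7]
grip_width: 0.0003
```

```bash
python3 - <<'E'
from h import *
cv2.imwrite('pics/s6.png',cv2.resize(cam('side')['image'][120:300,250:490,::-1],(800,600),interpolation=2))
E
```

```text
(no output)
```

View pics/s6.png

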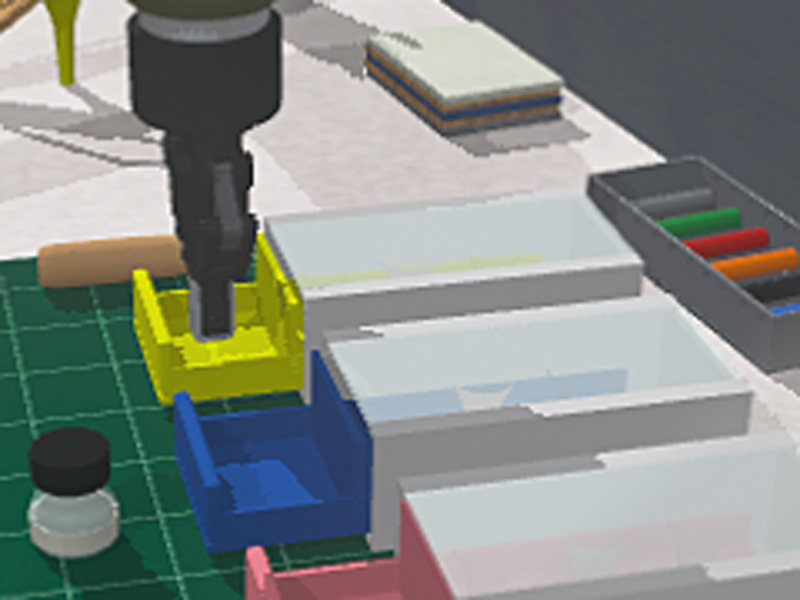

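The fingertip is inside the yellow well (zoom (212,335)), touching nothing. Now drawing out along -ux.

apply_moves(
  plan=[
    {"tx": -5,"ty": 1,"tz": -2,"rx": 0,"ry": 0,"rz": 0,"jaw": -1},
    {"tx": -12,"ty": 2,"tz": -3,"rx": 0,"ry": 0,"rz": 0,"jaw": -1},
    {"tx": -20,"ty": 3,"tz": -3,"rx": 0,"ry": 0,"rz": 0,"jaw": -1},
    {"tx": -28,"ty": 5,"tz": -3,"rx": 0,"ry": 0,"rz": 0,"jaw": -1},
    {"tx": -36,"ty": 6,"tz": -3,"rx": 0,"ry": 0,"rz": 0,"jaw": -1},
    {"tx": -44,"ty": 7,"tz": -3,"rx": 0,"ry": 0,"rz": 0,"jaw": -1},
    {"tx": -52,"ty": 8,"tz": -3,"rx": 0,"ry": 0,"rz": 0,"jaw": -1},
    {"tx": -60,"ty": 10,"tz": -3,"rx": 0,"ry": 0,"rz": 0,"jaw": -1},
    {"tx": -68,"ty": 11,"tz": -3,"rx": 0,"ry": 0,"rz": 0,"jaw": -1},
    {"tx": -76,"ty": 12,"tz": -3,"rx": 0,"ry": 0,"rz": 0,"jaw": -1},
    {"tx": -84,"ty": 14,"tz": -3,"rx": 0,"ry": 0,"rz": 0,"jaw": -1},
    {"tx": -84,"ty": 14,"tz": -3,"rx": 0,"ry": 0,"rz": 0,"jaw": -1},
  ],
)

```text
time_s: 8.35
position: [0.564, 0.1194, 0.0242]
tool_rot: [[-0.989, 0.15, 0.002], [0.15, 0.989, 0.001], [-0.002, 0.001, -1.0]]
ft_force: [0.1, 0.2, -0.7]
grip_width: 0.0004
```

```bash
python3 - <<'E'
from h import *
cv2.imwrite('pics/s7.png',cv2.resize(cam('side')['image'][120:360,190:510,::-1],(800,600),interpolation=2))
E
```

```text
(no output)
```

View pics/s7.png

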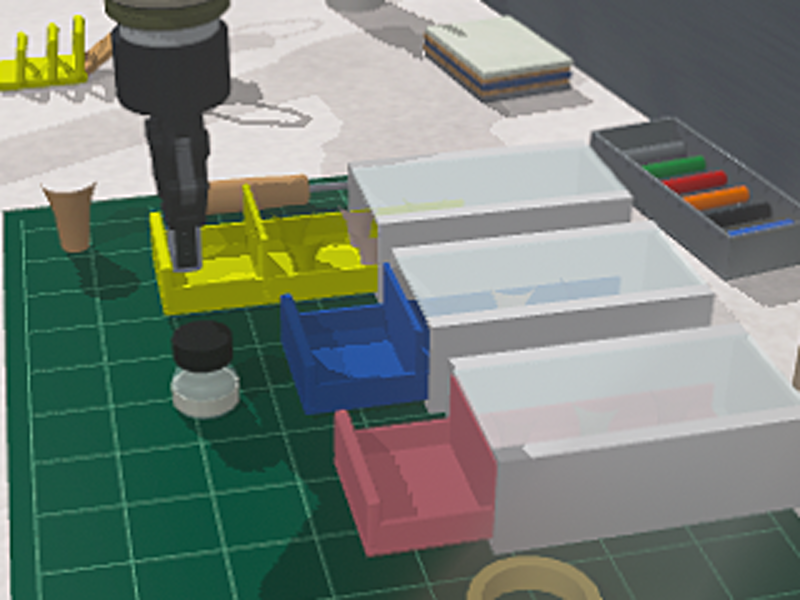

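The yellow tray is coming out with the heel block and jar clear. About 20–25 mm remain.

apply_moves(
  plan=[
    {"tx": -5,"ty": 1,"tz": 0,"rx": 0,"ry": 0,"rz": 0,"jaw": -1},
    {"tx": -10,"ty": 2,"tz": 0,"rx": 0,"ry": 0,"rz": 0,"jaw": -1},
    {"tx": -14,"ty": 2,"tz": 0,"rx": 0,"ry": 0,"rz": 0,"jaw": -1},
    {"tx": -16,"ty": 3,"tz": 0,"rx": 0,"ry": 0,"rz": 0,"jaw": -1},
  ],
)

```text
time_s: 8.8
position: [0.5482, 0.1222, 0.0242]
tool_rot: [[-0.989, 0.15, 0.002], [0.15, 0.989, 0.001], [-0.002, 0.001, -1.0]]
ft_force: [1.2, -1.6, 0.2]
grip_width: 0.0002
```

apply_moves(
  plan=[
    {"tx": -2,"ty": 0,"tz": 0,"rx": 0,"ry": 0,"rz": 0,"jaw": -1},
    {"tx": -4,"ty": 1,"tz": 0,"rx": 0,"ry": 0,"rz": 0,"jaw": -1},
    {"tx": -4,"ty": 1,"tz": 0,"rx": 0,"ry": 0,"rz": 0,"jaw": -1},
  ],
)

```text
time_s: 9.1
position: [0.5438, 0.1233, 0.0241]
tool_rot: [[-0.989, 0.15, 0.002], [0.15, 0.989, 0.001], [-0.002, 0.001, -1.0]]
ft_force: [-0.8, 0.1, -0.6]
grip_width: 0.0001
```

apply_moves(
  plan=[
    {"tx": -2,"ty": 0,"tz": 0,"rx": 0,"ry": 0,"rz": 0,"jaw": -1},
    {"tx": -3,"ty": 0,"tz": 0,"rx": 0,"ry": 0,"rz": 0,"jaw": -1},
    {"tx": -3,"ty": 0,"tz": 0,"rx": 0,"ry": 0,"rz": 0,"jaw": -1},
  ],
)

```text
time_s: 9.4
position: [0.5423, 0.1234, 0.0243]
tool_rot: [[-0.989, 0.15, 0.006], [0.15, 0.989, 0.001], [-0.005, 0.002, -1.0]]
ft_force: [6.4, 1.7, -4.0]
grip_width: -0.0003
```

apply_moves(
  plan=[
    {"tx": -2,"ty": 0,"tz": 0,"rx": 0,"ry": 0,"rz": 0,"jaw": -1},
    {"tx": -4,"ty": 1,"tz": 0,"rx": 0,"ry": 0,"rz": 0,"jaw": -1},
  ],
)

```text
time_s: 9.6
position: [0.5423, 0.1235, 0.0246]
tool_rot: [[-0.989, 0.15, 0.015], [0.15, 0.989, 0.0], [-0.015, 0.002, -1.0]]
ft_force: [22.0, -8.4, -14.7]
grip_width: -0.0002
```

Stop reached: the tool holds at x=542 mm while the force rises to 22 N. I'll back off into the middle of the well, lift straight up and retreat.

apply_moves(
  plan=[
    {"tx": 8,"ty": -1,"tz": 0,"rx": 0,"ry": 0.015,"rz": 0,"jaw": -1},
    {"tx": 15,"ty": -2,"tz": 0,"rx": 0,"ry": 0.015,"rz": 0,"jaw": -1},
    {"tx": 15,"ty": -2,"tz": 10,"rx": 0,"ry": 0.015,"rz": 0,"jaw": -1},
    {"tx": 15,"ty": -2,"tz": 40,"rx": 0,"ry": 0.015,"rz": 0,"jaw": -1},
    {"tx": 15,"ty": -2,"tz": 80,"rx": 0,"ry": 0.015,"rz": 0,"jaw": -1},
    {"tx": 15,"ty": -2,"tz": 130,"rx": 0,"ry": 0.015,"rz": 0,"jaw": -1},
    {"tx": 15,"ty": -2,"tz": 180,"rx": 0,"ry": 0.015,"rz": 0,"jaw": -1},
    {"tx": -20,"ty": 10,"tz": 200,"rx": 0,"ry": 0.015,"rz": 0,"jaw": -1},
    {"tx": -60,"ty": 40,"tz": 200,"rx": 0,"ry": 0.015,"rz": 0,"jaw": -1},
    {"tx": -100,"ty": 70,"tz": 200,"rx": 0,"ry": 0.015,"rz": 0,"jaw": -1},
    {"tx": -135,"ty": 105,"tz": 200,"rx": 0,"ry": 0.015,"rz": 0,"jaw": -1},
    {"tx": -170,"ty": 140,"tz": 200,"rx": 0,"ry": 0.015,"rz": 0,"jaw": -1},
  ],
)

```text
time_s: 10.8
position: [0.3698, 0.2642, 0.2252]
tool_rot: [[-0.989, 0.151, 0.001], [0.151, 0.989, 0.0], [-0.001, 0.0, -1.0]]
ft_force: [0.9, 0.7, 0.6]
grip_width: -0.0002
```

apply_moves(
  plan=[
    {"tx": -35,"ty": 35,"tz": 0,"rx": 0,"ry": 0,"rz": 0,"jaw": -1},
    {"tx": -70,"ty": 70,"tz": 0,"rx": 0,"ry": 0,"rz": 0,"jaw": -1},
    {"tx": -100,"ty": 110,"tz": 0,"rx": 0,"ry": 0,"rz": 0,"jaw": -1},
    {"tx": -120,"ty": 150,"tz": 0,"rx": 0,"ry": 0,"rz": 0,"jaw": -1},
    {"tx": -120,"ty": 150,"tz": 0,"rx": 0,"ry": 0,"rz": 0,"jaw": -1},
  ],
)

```text
time_s: 11.3
position: [0.2463, 0.417, 0.2257]
tool_rot: [[-0.989, 0.145, 0.0], [0.145, 0.989, 0.001], [0.0, 0.001, -1.0]]
ft_force: [0.1, -0.3, 0.3]
grip_width: 0.0002
```

```bash
python3 - <<'E'
from h import *
cv2.imwrite('pics/s8.png',cv2.resize(cam('side')['image'][170:410,190:510,::-1],(800,600),interpolation=2))
cv2.imwrite('pics/t8.png',cv2.resize(cam('top')['image'][90:300,190:460,::-1],(771,600),interpolation=2))
E
```

```text
(no output)
```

View pics/s8.png

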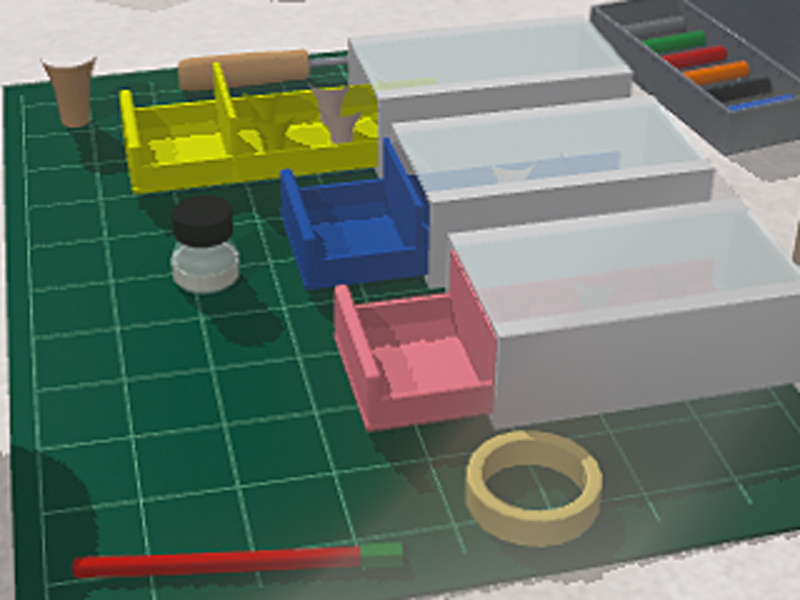

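View pics/t8.png

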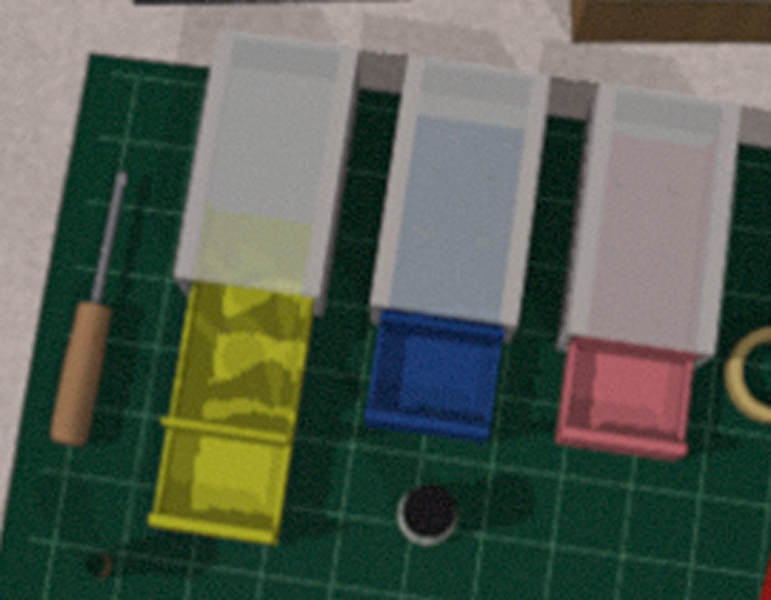

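Yellow is drawn out, pink is home, and blue and the loose items look unchanged. One numeric check of yellow's extension and pink's remaining gap, then I'll hand in.

```bash
python3 - <<'E'
from h import *
d=cam('top');f=lambda x,y:(190+x/2.857,90+y/2.857)
ux=np.array([.987,-.16])
m=lambda a,b,z:(at(d,*f(*a),z)+at(d,*f(*b),z))[:2]/2
p0=m((187,286),(312,300),.059);p1=m((161,420),(291,438),.059)
l0=m((176,380),(299,401),.045);l1=m((150,515),(278,535),.045)
print('yellow moved',(p0-p1)@ux*1e3,(l0-l1)@ux*1e3)
fy=m((176,280),(320,300),.065);fb=m((373,306),(512,325),.065);fp=m((562,342),(710,355),.065)
print('lip-front y,b,p',(fy-l1)@ux*1e3,(fb-m((368,412),(490,427),.045))@ux*1e3,(fp-m((558,438),(688,451),.045))@ux*1e3)
env.close_job()
print(env.observe()['time_s'])
E
```

```text
yellow moved 94.66645118305613 93.40060949653204
lip-front y,b,p 159.71001110101145 68.67217706365601 63.228189369413975
the job is handed in; nothing more can be done
the job is handed in; nothing more can be done
```

I pushed the pink tray fully home, then drew the yellow tray out to its stop with a fingertip hooked behind its lip. The arm finished raised, back and clear of everything, and I handed the job in at about 11.5 s on the robot's clock.

- **Pink:** it reached a hard stop, holding at x = 570 mm while the force rose from about 0 to 20 N. In the last pictures its panel is flush with the sleeve front. The top picture puts its lip 63 mm from the sleeve front, against 60 mm expected at home. I put the difference down to picking edges in the picture and calibration.
- **Yellow:** it reached a hard stop, holding at x = 542 mm while the force rose to 22 N. The top picture shows it moved about 94 mm from its slightly open start, and its lip is now 160 mm from the sleeve front, which matches 100 mm out.
- **Blue and loose items:** blue looks the same in the before and after pictures, as do the jar, awl, pencil, tape and heel block. I compared these by eye and did not measure them.
- **Forces:** the highest reading between moves was about 28 N at the wrist. It read under 1 N at the end.
- **Refused call:** the first move call was refused before anything moved, and I re-sent it with every field filled in. No check failed.

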